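Fit the pinned cover on the specimen fixture and lock it with the hitch clip

TASK

Close the specimen fixture: seat the loose cover plate fully down on the fixture's two dowel pins, then push the hitch clip's straight leg through the cross hole of the tall dowel until its bow has sprung over the dowel, and let go. Leave the bottles, the box and the tin standing where they are.

Things in the scene. Friction and masses are not known exactly. Their poses are not given: they have to be found in the camera images.
- fixture_seat (a point): Fixture, fixed to the desk: dark base 80 x 150 x 10 mm, an aluminium block at each end (tops 27 mm above the desk) with an upright steel dowel on each, two black specimens between. Point: middle between the dowels, level with the block tops, where the cover's underside comes to lie. z up, y from the thin dowel (at y -54 mm) to the thick one (y +54 mm).
- cross_hole (a point): Centre of the cross hole in the thick dowel (20 mm, 36 mm high above the block tops, the last 9 mm a cone): 15 mm above the block tops, 7 mm above the seated cover's upper face; 11 mm wide, 10 mm high, open at both sides. x: the hole's axis, level, square to the line of the dowels, pointing roughly away from the robot.
- cover_grip (a point): Centre of the black handle (16 mm thick in x, 50 long in y, 36 high) on the loose aluminium cover plate 70 x 146 x 8 mm, about 0.3 kg; 26 mm above the plate's underside. z up. Holes through the plate: 23 mm at y +54 mm for the thick dowel, 14 mm at y -54 mm for the thin one, so it fits one way round only. Starts flat on the desk.
- clip_grip (a point): Centre of the black grip block (34 x 18 x 20 mm in x, y, z; hold here) of the loose steel hitch clip, about 80 g, balanced inside the grip; lies flat, this point 10 mm up. From it a straight 6 mm leg runs along +x at this height to a tip 113 mm away, the last 9 mm 3.6 mm thick. At its +y side is the bow arm.
- clip_seat (a point): Point on the centre line of the clip's straight leg, 62 mm along +x from the grip's centre, opposite the bow's hollow: it comes to lie in the centre of the cross hole when the clip is home. Same axes as the clip's grip.
- clip_bow (a joint): Spring angle (rad) of the clip's 5 mm wire bow arm, which lies beside the leg at the same height, hinged at the grip, with an outward flare ending 95 mm from the grip's centre. 0 relaxed, 0.02 to 0.1 while its throat is forced over the dowel (push of 4 to 10 N); springs back by itself. It may pass on either side of the dowel.
- wash_bottle: White wash bottle with a bent spout, 62 x 79 x 170 mm, standing on the desk; leave alone. Origin under its middle.
- brown_bottle: Brown round bottle, 50 mm wide, 116 mm high, standing; leave alone. Origin under its middle.
- red_box: Red carton, 51 x 70 x 106 mm, standing; leave alone. Origin under its middle.
- paste_tin: Low round blue tin, 55 mm wide, 22 mm high; leave alone. Origin under its middle.
- thin_dowel (a point): Top of the fixture's thin dowel: 11 mm diameter, 21 mm high above the block tops, the last 7 mm a cone. Same axes as fixture_seat.
- polisher_corner (a point): Near right corner of the polisher's top (the big cream machine that stands beyond and left of this point, fixed, up to 180 mm high); its front runs from here to the left and slightly away from the robot. Keep hand and load clear of it.
- partition_end (a point): Top of the near end of the desk's right partition, an upright panel 357 mm high that runs from here away from the robot along the desk's right edge; the hand may start outside it and must come round its end or over it.

How it is judged:
On the way:
1. the cover lies flat and fully down on both dowels (horizontal distance between cover_grip and fixture_seat below 0.004 m and z of cover_grip in the frame of fixture_seat below 0.029 m and angle between cover_grip's own z axis and vertical below 0.04 rad and angle between the y axis of cover_grip and the y axis of fixture_seat, either way round below 0.06 rad), for 0.2 s.
At the end, for the whole second after the job is handed in: Cover flat (0.04 rad), underside within 3 mm of the block tops, middle within 4 mm of the dowels' middle; clip's seat point within 8 mm (6 mm in height) of the cross hole's centre, leg within 0.3 rad of its axis, bow sprung back (under 0.03 rad); nothing else moved over 30 mm (all of step 1 and horizontal distance between clip_seat and cross_hole below 0.008 m and z of clip_seat in the frame of cross_hole between -0.006 and 0.006 m and angle between the x axis of clip_seat and the x axis of cross_hole, either way round below 0.3 rad and value of joint clip_bow below 0.03 rad); the robot touches nothing.
It fails at once if a bottle, the box or the tin was pushed more than 30 mm or knocked over (distance of any of wash_bottle, brown_bottle, red_box, paste_tin from where it was at the start of the episode above 0.03 m or angle between any of wash_bottle, brown_bottle, red_box, paste_tin's own z axis and vertical above 0.5 rad).
It also fails if it takes over 64 s, if anything falls off the work surface, if the arm or the gripper's body presses on something with over 40 N, if the wrist force passes 120 N, or if a joint passes its speed limit or range.

ROBOT

A 6-joint arm with a two-finger parallel gripper is mounted at the origin on a cart in front of the work surface, level with it; the furniture and walls round the work are solid. World frame = base frame: x ahead of the robot, y to its left, z up, the work surface at z = 0. Lengths are in m, angles in rad, forces in N, time in s.
With the tool pointing down it reaches from about 0.4 to 0.925 m from the base axis. Payload 12.5 kg.
Tool frame: the origin (TCP) lies between the finger pads; the fingertips stand 14 mm ahead of it and the grasp point (between the pads) lies 5 mm behind it; z points along the fingers, y is the line along which they close (so a half turn about z gives the same grasp; the last joint's range is limited). The gripper opens to 95 mm and grips with 3 to 60 N. Pads are 20 mm wide; open, the fingers measure 119 mm over their backs; the gripper's body (75 mm by 180 mm) begins 59 mm behind the grasp point.
Start: joints at [1.036, 0.491, 1.559, -0, 1.092, -0.106], TCP at [0.26, 0.568, 0.229] pointing down, gripper open.
Joint ranges: [-3.1, 3.1], [-0.84, 2.19], [0.05, 2.79], [-1.13, 4.28], [0.06, 2.93], [-2.69, 2.69]. Speed limits (rad/s): [2.22, 2.22, 2.79, 3.14, 3.14, 3.14].

INTERFACE

Orientations are given as a unit quaternion [x, y, z, w].
In Python, from rig import sensors, get_image, camera_params, ctrl, models gives the robot as it stands.
- The arm moves only by the shell command python3 -m pendant 'ROWS' [OPENING] [FORCE]. ROWS is JSON, a list of rows, each a list of 2 entries, a list of its own where there are three numbers: the shift along the tool's x, y, z as a fraction of full scale, then the turn, a rotation vector about the tool's x, y, z as a fraction of full scale. A call has 1 to 20 rows; each row shifts and turns the commanded pose from where the row before left it, along the tool's axes as they then stand; what a row does not reach is not made up. Full scale, the value 1, is 150 mm for a shift and 180 degrees for a turn. A row lasts 1/12 s, in which the tool goes at most 41.7 mm and 7.16 degrees, less where a joint would pass 70% of its speed; a pose out of reach is approached as far as the arm can. A call with a number of a shift or a turn outside -1 to 1 is refused whole. A call with a gripper value outside its range is refused whole. OPENING is the closure, from 0 (fully open) to 1 (shut), set as the call begins (- or left out, the last holds). The fingers move at their own pace and stop on an object; FORCE is the grip in N (left out, the last holds). Time passes only in rows, so rows that do not move let the fingers close. It gives the time, the measured TCP pose, the force, the opening and the grip force at its end, in the units of the state.
- sensors.observe(): the state, without advancing time (a new reading comes with each control period).
- get_image(name): name is "scene" or "top" or "wrist"; returns the picture (400x640x3 uint8, red, green, blue); there is no depth.
- camera_params(name): a dict with "fov_y" (degrees; the focal length in pixels is half the picture's height over the tangent of half this angle, whatever the lens; pixels are square), "cx", "cy" (the principal point, pixels), "distortion" ([k1, k2, p1, p2, k3] as OpenCV has them; the pictures are not rectified), "cam_to_world" (4x4, takes a point from camera to world coordinates); the wrist camera has in their place "tool_from_camera" (4x4, takes a point from camera to tool coordinates, whose origin is the TCP and whose axes are the flange's). Camera axes: x right, y up, looking along -z (the intrinsics and any distortion apply to the point x, -y, -z); pixel columns grow to the right and rows downward; lengths in m; the calibration is good to about 2 mm. A picture is of the moment at which its call begins: read the wrist's pose just before it. camera_params takes no time and is no camera call.
- ctrl.job_done(): hands the job in; it is judged then, once.
Trained networks look in the newest picture that a camera, given by its name, has taken for a name from the list of things; names that differ only in an ending like _2 or _b are one class to them, and where a whole thing is asked for, a point or a joint stands for the part that bears it (a point fixed in the world has none). Each returns a list of dicts, best first, with "confidence" (0 to 1); they miss things now and then, are a little off and sometimes report something else, mostly with a low value. They report only what shows in the picture. A call takes as long as a camera call.
- models.outline_of(name, camera): "mask" (400x640 bool, what is visible of it) and "box" ([centre column, centre row, width, height] in pixels, round what is visible of it).
The state is a dict: "t": time; "joint_pos": joint angles; "qvel": joint speeds; "effort": joint torques, N m; "eef_pos": TCP position; "eef_rot": TCP orientation; "ft_force": force on the tool from outside, world axes, zero at the start; "wrist_torque": the same for the moment, N m; "gripper_width": finger opening in m; "finger_force": force on a finger pad.
Only numpy, scipy, OpenCV 4.12 (cv2) and the standard library are available. Lean on these libraries where they do the work, as an engineer would, in place of code of your own. Each camera call takes 0.05 s, during which the arm holds its last target. There are 200 camera calls.

## Working session

There is one attempt and no reset: what is moved stays moved. The work goes in short steps, Python scripts to look and compute and a shell command to move; the robot and the scene stay as the last step left them, time stands still between calls to the robot, and variables do not carry over. Pictures are saved under pics/ and viewed, at most 10 in all, crops included, and the job is handed in when it is done.

```bash
ls; mkdir -p pics
cat > h.py <<'E'
import numpy as np, cv2, json
from scipy.spatial.transform import Rotation as R
from rig import sensors, get_image, camera_params, ctrl, models
def cam(name, st=None):
    p=camera_params(name); f=200/np.tan(np.radians(p['fov_y'])/2)
    K=np.array([[f,0,p['cx']],[0,f,p['cy']],[0,0,1]]); D=np.array(p['distortion'],float)
    if 'cam_to_world' in p: T=np.array(p['cam_to_world'])
    else:
        st=st or sensors.observe(); W=np.eye(4); W[:3,:3]=R.from_quat(st['eef_rot']).as_matrix(); W[:3,3]=st['eef_pos']
        T=W@np.array(p['tool_from_camera'])
    return K,D,T
def toplane(c,px,z):
    K,D,T=c
    u=cv2.undistortPoints(np.array(px,float).reshape(-1,1,2),K,D).reshape(-1,2)
    d=np.c_[u[:,0],-u[:,1],-np.ones(len(u))]@T[:3,:3].T
    o=T[:3,3]; return o+d*((z-o[2])/d[:,2])[:,None]
def proj(c,P):
    K,D,T=c; P=np.atleast_2d(P); q=(P-T[:3,3])@T[:3,:3]
    q=q*[1,-1,-1]
    return cv2.projectPoints(q,np.zeros(3),np.zeros(3),K,D)[0].reshape(-1,2)
def snap(name,fn):
    st=sensors.observe(); im=get_image(name); cv2.imwrite('pics/'+fn,im[:,:,::-1]); return im,cam(name,st)
E
python3 - <<'E'
from h import *
for n in ['top','scene']:
    im,c=snap(n,n+'0.png'); print(n,c[2].round(3).tolist(),c[1])
    for k in ['fixture_seat','cover_grip','clip_grip','wash_bottle','brown_bottle','red_box','paste_tin','thin_dowel','cross_hole']:
        try: print(k,[(round(o['confidence'],2),np.round(o['box']).tolist()) for o in models.outline_of(k,n)][:2])
        except Exception as e: print(k,e)
print(sensors.observe())
print(np.array(camera_params('wrist')['tool_from_camera']).round(3).tolist())
E
```

```text
pics
top [[-0.007, 0.99, -0.14, 0.316], [-1.0, -0.004, 0.022, -0.046], [0.021, 0.14, 0.99, 1.515], [0.0, 0.0, 0.0, 1.0]] [-0.07003586  0.          0.          0.          0.        ]
fixture_seat [(0.94, [374.0, 192.0, 38.0, 26.0])]
cover_grip [(0.7, [213.0, 224.0, 31.0, 33.0]), (0.69, [376.0, 193.0, 42.0, 31.0])]
clip_grip [(0.26, [373.0, 192.0, 40.0, 30.0])]
wash_bottle [(0.82, [269.0, 228.0, 16.0, 18.0])]
brown_bottle [(0.48, [331.0, 179.0, 10.0, 14.0])]
red_box [(0.57, [403.0, 227.0, 24.0, 16.0])]
paste_tin [(0.49, [329.0, 196.0, 13.0, 13.0])]
thin_dowel [(0.67, [373.0, 194.0, 41.0, 26.0])]
cross_hole [(0.75, [327.0, 228.0, 22.0, 8.0]), (0.59, [375.0, 191.0, 44.0, 32.0])]
scene [[0.555, 0.581, -0.595, -0.265], [-0.832, 0.38, -0.404, -0.57], [-0.009, 0.719, 0.695, 1.122], [0.0, 0.0, 0.0, 1.0]] [-0.10471428  0.          0.          0.          0.        ]
fixture_seat [(0.8, [398.0, 267.0, 46.0, 32.0])]
cover_grip [(0.82, [231.0, 213.0, 43.0, 18.0])]
clip_grip [(0.71, [361.0, 231.0, 15.0, 34.0]), (0.55, [332.0, 274.0, 13.0, 6.0])]
wash_bottle [(0.64, [270.0, 232.0, 22.0, 33.0])]
br
[... 335 characters left out ...]
,
        1.09169398e+00, -1.05576907e-01]), 'qvel': array([ 0.0007827 , -0.00128553, -0.00043821,  0.00021022,  0.00010168,
       -0.00019038]), 'effort': array([ 4.89370595e-04, -6.12479281e+01, -2.58421737e+01,  6.94373762e-02,
        4.45859099e-02,  9.51107609e-06]), 'eef_pos': array([0.25986246, 0.56843006, 0.2286549 ]), 'eef_rot': array([2.12781512e-01, 9.77099804e-01, 3.91044573e-05, 1.65640222e-05]), 'ft_force': array([0.3507231 , 0.66441046, 0.47364811]), 'wrist_torque': array([0.06096818, 0.01865136, 0.00217234]), 'finger_force': 0.0, 'gripper_width': 0.0953624710559464}
[[0.001, 0.966, 0.259, 0.074], [1.0, -0.001, 0.0, 0.0], [0.001, 0.259, -0.966, -0.156], [0.0, 0.0, 0.0, 1.0]]
```

Run:
```python
from h import *
a=cv2.imread('pics/top0.png')[100:300,150:470]; b=cv2.imread('pics/scene0.png')[130:370,150:470]
a=cv2.resize(a,None,fx=2.5,fy=2.5,interpolation=cv2.INTER_CUBIC); cv2.imwrite('pics/a.png',a)
b=cv2.resize(b,None,fx=2.5,fy=2.5,interpolation=cv2.INTER_CUBIC); cv2.imwrite('pics/b.png',b)
c=cam('top')
for n,px,z in [('fix',(374,192),.02),('cover',(213,224),.01),('clip',(327,228),.01),('wash',(269,228),.08),('brown',(331,179),.06),('red',(403,227),.05),('tin',(329,196),.01)]: print(n,toplane(c,px,z).round(3))
```

```text
fix [[ 0.552 -0.316  0.02 ]]
cover [[0.426 0.332 0.01 ]]
clip [[ 0.409 -0.124  0.01 ]]
wash [[0.405 0.1   0.08 ]]
brown [[ 0.598 -0.14   0.06 ]]
red [[ 0.408 -0.421  0.05 ]]
tin [[ 0.538 -0.134  0.01 ]]
```

View pics/a.png

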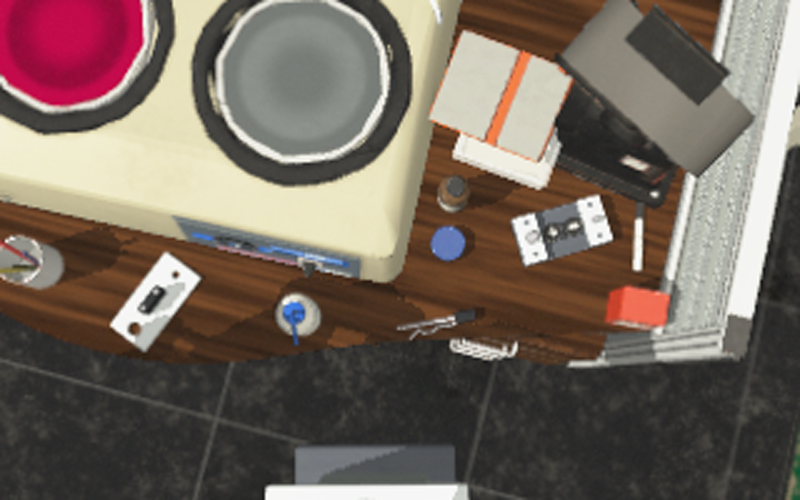

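View pics/b.png

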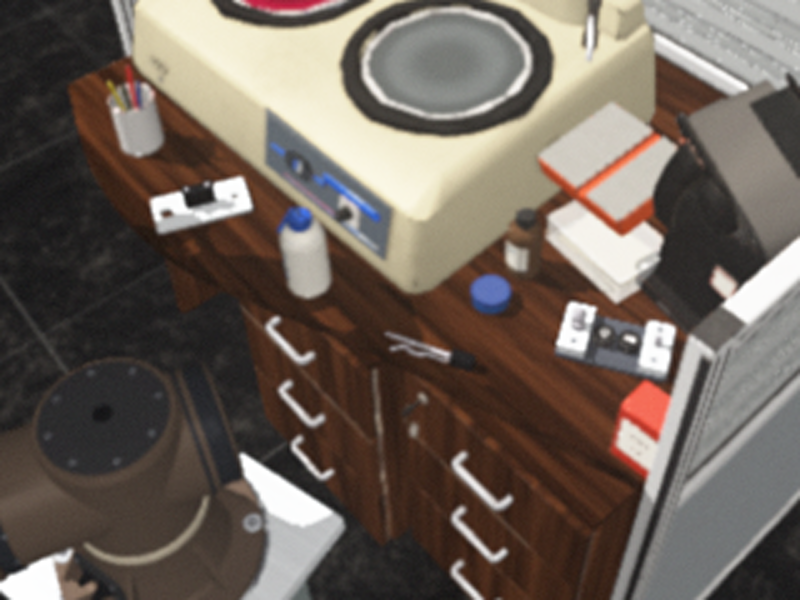

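The top view shows the cover around px (212,220) with its thick-dowel hole nearest the robot. The fixture is at (374,192) with its tall dowel on the left, and the clip is around (325,228) with its leg pointing left. The wash bottle at (269,228) stands between cover and fixture. I'll move over the cover next.

```bash
python3 -m pendant '[[[-0.208,-0.121,0],[0,0,0]],[[-0.208,-0.121,0],[0,0,0]],[[-0.208,-0.121,0],[0,0,0]],[[-0.208,-0.121,0],[0,0,0]],[[-0.208,-0.121,0],[0,0,0]],[[-0.208,-0.121,0],[0,0,0]],[[-0.208,-0.121,0],[0,0,0]],[[-0.208,-0.121,0],[0,0,0]],[[0,0,0.1],[0,0,0.036]],[[0,0,0.1],[0,0,0.036]],[[0,0,0],[0,0,0]]]' 0.3
python3 - <<'E'
from h import *
im,c=snap('wrist','w1.png')
o=models.outline_of('cover_grip','wrist'); print([(x['confidence'],np.round(x['box'])) for x in o])
# plate outline: bright pixels
print(sensors.observe()['eef_pos'],R.from_quat(sensors.observe()['eef_rot']).as_matrix().round(3).tolist())
E
```

```text
t: 1.92
eef_pos: [0.4262, 0.3315, 0.1967]
eef_rot: [0.325, 0.946, -0.001, -0.001]
ft_force: [-0.4, -0.3, -0.5]
gripper_width: 0.0667
finger_force: 0.0
[(0.59, array([335., 187.,  72., 129.]))]
[0.42645683 0.33265636 0.19875072] [[-0.795, 0.606, -0.001], [0.606, 0.795, -0.0], [0.0, -0.001, -1.0]]
```

View pics/w1.png

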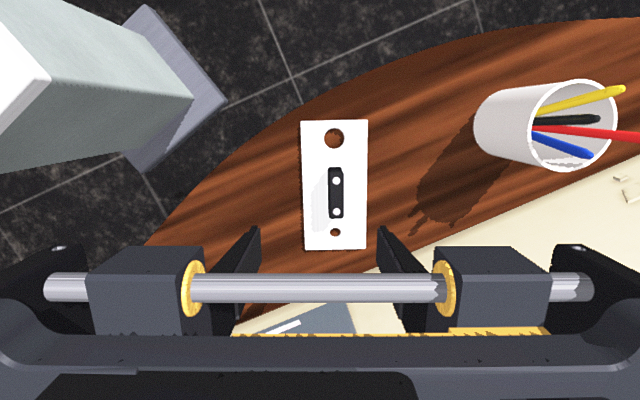

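The wrist view shows the cover at px (335,187), nearly square to the image, with the big hole at (334,138) and the small one at (335,232). The handle centre is at (336,195). I'll fit it precisely.

```bash
cat >> h.py <<'E'
def tool_delta(P,st=None):
    st=st or sensors.observe(); Rm=R.from_quat(st['eef_rot']).as_matrix()
    return (np.asarray(P)-st['eef_pos'])@Rm
def yaw(v): return np.degrees(np.arctan2(v[1],v[0]))
E
cat > cov.py <<'E'
from h import *
st=sensors.observe(); im=get_image('wrist'); c=cam('wrist',st)
o=models.outline_of('cover_grip','wrist')[0]; cv2.imwrite('pics/last.png',im[:,:,::-1])
g=im.min(2).astype(np.uint8)
x,y,w,h=o['box']; m=np.zeros((400,640),np.uint8); x0,x1,y0,y1=[int(v) for v in (x-w/2-6,x+w/2+6,y-h/2-6,y+h/2+6)]
m[y0:y1,x0:x1]=g[y0:y1,x0:x1]>150
n,l,s,_=cv2.connectedComponentsWithStats(m); k=1+np.argmax(s[1:,4]); m=(l==k).astype(np.uint8)
cs,hi=cv2.findContours(m,cv2.RETR_CCOMP,cv2.CHAIN_APPROX_NONE)
out=max(cs,key=cv2.contourArea); P=toplane(c,out.reshape(-1,2),.008)
(cx,cy),(a,b),an=cv2.minAreaRect((P[:,:2]*1000).astype(np.float32)); print('rect',cx,cy,a,b,an)
for q in cs:
    A=cv2.contourArea(q)
    if q is out or A<20: continue
    M=cv2.moments(q); p=(M['m10']/M['m00'],M['m01']/M['m00']); print('hole',np.round(p,1),A,toplane(c,p,.004)[0].round(4),toplane(c,p,.008)[0].round(4))
C=np.array([cx/1000,cy/1000,.026])
print('tool delta to',C,tool_delta(C,st).round(4),'tool y yaw',yaw(R.from_quat(st['eef_rot']).as_matrix()[:,1]), st['eef_pos'])
E
python3 cov.py
```

```text
rect 441.4488830566406 341.15899658203125 71.67352294921875 147.524169921875 53.553749084472656
hole [332.7 231.5] 79.5 [0.4845 0.3093 0.004 ] [0.4832 0.3101 0.008 ]
hole [333.6 192.2] 845.0 [0.447  0.3384 0.004 ] [0.4461 0.3389 0.008 ]
hole [332.6 138.2] 342.0 [0.3978 0.3736 0.004 ] [0.3975 0.3736 0.008 ]
tool delta to [0.44144888 0.341159   0.026     ] [-0.0068  0.0159  0.1727] tool y yaw 52.68737679695629 [0.42645683 0.33265636 0.19875072]
```

```bash
python3 -m pendant '[[[-0.045,0.106,0.1],[0,0,-0.0048]],[[0,0,0.22],[0,0,0]],[[0,0,0.22],[0,0,0]],[[0,0,0.22],[0,0,0]],[[0,0,0.22],[0,0,0]],[[0,0,0.15],[0,0,0]],[[0,0,0],[0,0,0]],[[0,0,0],[0,0,0]]]'
python3 - <<'E'
from h import *
s=sensors.observe();print(s['eef_pos'],s['gripper_width'],s['ft_force'])
E
```

```text
t: 2.78
eef_pos: [0.4414, 0.3415, 0.0293]
eef_rot: [0.313, 0.95, -0.0, -0.0]
ft_force: [-0.2, 0.6, -0.2]
gripper_width: 0.0666
finger_force: 0.0
[0.44142446 0.34150182 0.02928308] 0.06664233617634438 [-0.24352915  0.63738814 -0.17619928]
```

```bash
python3 -m pendant '[[[0,0,0],[0,0,0]],[[0,0,0],[0,0,0]],[[0,0,0],[0,0,0]],[[0,0,0],[0,0,0]],[[0,0,0],[0,0,0]],[[0,0,0],[0,0,0]],[[0,0,0],[0,0,0]]]' 1 50
python3 -m pendant '[[[0,0,-0.1],[0,0,0]],[[0,0,-0.2],[0,0,0]],[[0,0,-0.25],[0,0,0]],[[0,0,-0.25],[0,0,0]],[[0,0,-0.25],[0,0,0]],[[0,0,-0.25],[0,0,0]],[[0,0,-0.25],[0,0,0]],[[0,0,-0.2],[0,0,0]],[[0,0,0],[0,0,0]]]'
python3 - <<'E'
from h import *
im,c=snap('wrist','w2.png')
s=sensors.observe(); print(s['t'],s['eef_pos'],yaw(R.from_quat(s['eef_rot']).as_matrix()[:,1]))
# approx fixture target from top
k=cam('top')
for n in ['polisher_corner','partition_end']:
    pass
print(toplane(k,[(150+530/2.5,100+235/2.5),(150+597/2.5,100+212/2.5)],.045).round(3), toplane(k,(150+395/2.5,100+283/2.5),.1),toplane(k,(150+745/2.5,100+320/2.5),.357))
E
```

```text
t: 3.37
eef_pos: [0.4416, 0.3411, 0.0294]
eef_rot: [0.315, 0.949, 0.0, 0.0]
ft_force: [-0.4, -0.3, -0.5]
gripper_width: 0.0255
finger_force: 0.0
t: 4.12
eef_pos: [0.4426, 0.3419, 0.2974]
eef_rot: [0.314, 0.949, 0.003, 0.003]
ft_force: [1.6, 0.0, -2.6]
gripper_width: 0.0152
finger_force: 50.0
4.1667 [0.44192288 0.34139774 0.29404039] 53.34024218058123
[[ 0.54  -0.263  0.045]
 [ 0.577 -0.372  0.045]] [[ 0.45929689 -0.04840802  0.1       ]] [[ 0.38432825 -0.48556733  0.357     ]]
```

View pics/w2.png

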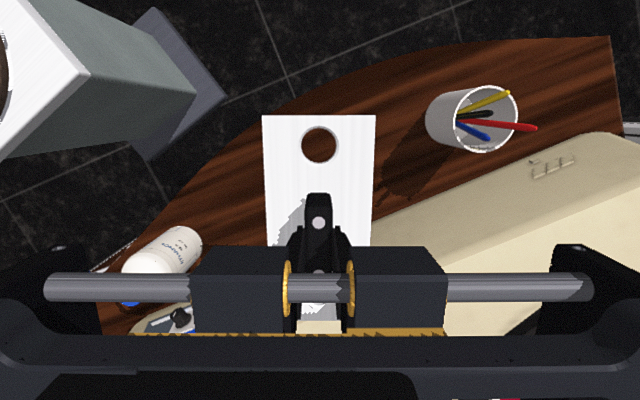

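The cover hangs in the grip, with its big hole at (319,145) and its far edge at row 115. I'll carry it to a spot just short of the fixture and look there.

```bash
python3 -m pendant '[[[0,0,0],[0,0,0.02]],[[0,0,0],[0,0,0.032]],[[0,0,0],[0,0,0.032]],[[0,0,0],[0,0,0.032]],[[0,0,0],[0,0,0.032]],[[0,0,0],[0,0,0.03]],[[0,0,0],[0,0,0.014]]]'
python3 -m pendant '[[[-0.12,-0.042,0],[0,0,0]],[[-0.23,-0.08,0],[0,0,0]],[[-0.24,-0.083,0],[0,0,0]],[[-0.24,-0.083,0],[0,0,0]],[[-0.24,-0.083,0],[0,0,0]],[[-0.24,-0.083,0],[0,0,0]],[[-0.24,-0.083,0],[0,0,0]],[[-0.24,-0.083,0],[0,0,0]],[[-0.24,-0.083,0],[0,0,0]],[[-0.24,-0.083,0],[0,0,0]],[[-0.24,-0.083,0],[0,0,0]],[[-0.24,-0.083,0],[0,0,0]],[[-0.24,-0.083,0],[0,0,0]],[[-0.24,-0.083,0],[0,0,0]],[[-0.24,-0.083,0],[0,0,0]],[[-0.24,-0.083,0],[0,0,0]],[[-0.24,-0.083,0],[0,0,0]],[[-0.24,-0.083,0],[0,0,0]],[[-0.24,-0.083,0],[0,0,0]],[[-0.12,-0.04,0],[0,0,0]]]'
python3 -m pendant '[[[0,0,0],[0,0,0]],[[0,0,0],[0,0,0]],[[0,0,0],[0,0,0]]]'
python3 - <<'E'
from h import *
im,c=snap('wrist','w3.png')
s=sensors.observe(); print(s['eef_pos'],yaw(R.from_quat(s['eef_rot']).as_matrix()[:,1]),c[0])
E
```

```text
t: 4.75
eef_pos: [0.4409, 0.3407, 0.2893]
eef_rot: [0.584, 0.811, -0.002, -0.001]
ft_force: [0.3, -0.0, -3.9]
gripper_width: 0.0148
finger_force: 50.0
t: 6.42
eef_pos: [0.4368, -0.3844, 0.2888]
eef_rot: [0.583, 0.812, 0.0, -0.002]
ft_force: [-0.1, 0.5, -3.9]
gripper_width: 0.015
finger_force: 50.0
t: 6.67
eef_pos: [0.4374, -0.3801, 0.29]
eef_rot: [0.582, 0.813, 0.0, -0.002]
ft_force: [-0.2, -0.0, -3.1]
gripper_width: 0.0155
finger_force: 50.0
[ 0.43762883 -0.37991167  0.29052936] 18.811389043222185 [[317.97001597   0.         318.30411882]
 [  0.         317.97001597 198.73019975]
 [  0.           0.           1.        ]]
```

View pics/w3.png

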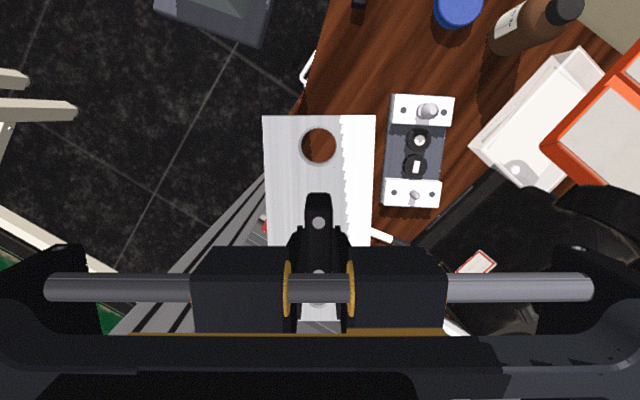

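The fixture shows at px (415,150), with the thick dowel at the top (428,110) and the thin one at the bottom (415,195). I overshot by about 30 mm, which is harmless. I'll zoom in and measure.

Run:
```python
from h import *
im=cv2.imread('pics/w3.png'); c=cam('wrist')
g=im.min(2); m=np.zeros((400,640),np.uint8); m[88:214,379:462]=g[88:214,379:462]>120
ys,xs=np.nonzero(m); P=toplane(c,np.c_[xs,ys],.027)[:,:2]
rect=cv2.minAreaRect((P*1000).astype(np.float32)); print(rect)
B=cv2.boxPoints(rect)/1000
crop=cv2.resize(im[85:215,365:475],None,fx=4.5,fy=4.5,interpolation=cv2.INTER_CUBIC)
for b in B:
    q=proj(c,[b[0],b[1],.027])[0]; print(q); cv2.circle(crop,tuple(int(v) for v in (q-[365,85])*4.5+2),4,(0,0,255),1)
cv2.imwrite('pics/c3.png',crop)
# held plate: width 70 -> depth (tool frame)
K,D,_=c; T=np.array(camera_params('wrist')['tool_from_camera']); ct=(K,D,T)
g2=im.min(2)
for r in (125,160):
    row=g2[r,250:390].astype(int); e=np.nonzero(row>110)[0]; print('row',r,250+e.min(),250+e.max())
for z in np.arange(-.005,.04,.005):
    a=toplane(ct,[(262,115),(376.5,115),(319,145)],z); print(z.round(3),a.round(4).tolist())
```

```text
((551.4666748046875, -315.94635009765625), (80.03276824951172, 147.22988891601562), 15.989923477172852)
[392.1289109   92.72726656]
[380.57725578 205.05081227]
[438.20823518 207.82905173]
[454.93872971  96.33455399]
row 125 262 389
row 160 264 387
-0.005 [[0.0727, -0.0265, -0.005], [0.0727, 0.0262, -0.005], [0.059, -0.0002, -0.005]]
0.0 [[0.0726, -0.0274, 0.0], [0.0727, 0.0271, 0.0], [0.0585, -0.0002, 0.0]]
0.005 [[0.0726, -0.0282, 0.005], [0.0727, 0.028, 0.005], [0.058, -0.0002, 0.005]]
0.01 [[0.0726, -0.0291, 0.01], [0.0726, 0.0289, 0.01], [0.0575, -0.0002, 0.01]]
0.015 [[0.0726, -0.0299, 0.015], [0.0726, 0.0297, 0.015], [0.0571, -0.0002, 0.015]]
0.02 [[0.0725, -0.0308, 0.02], [0.0726, 0.0306, 0.02], [0.0566, -0.0002, 0.02]]
0.025 [[0.0725, -0.0317, 0.025], [0.0726, 0.0315, 0.025], [0.0561, -0.0002, 0.025]]
0.03 [[0.0725, -0.0325, 0.03], [0.0725, 0.0324, 0.03], [0.0556, -0.0002, 0.03]]
0.035 [[0.0725, -0.0334, 0.035], [0.0725, 0.0333, 0.035], [0.0552, -0.0002, 0.035]]
```

View pics/c3.png

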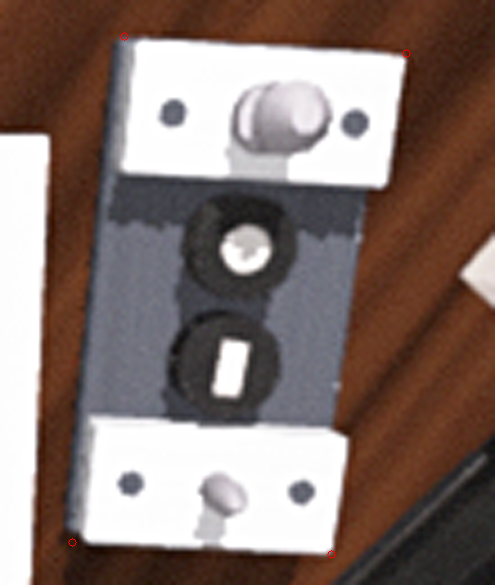

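The crop shows the block tops, bolt holes at about px (403.4,110.1), (443.9,112.6), (394.1,192.6) and (432.1,194.3), and the dowels between them. I'll fit the fixture pose and the held plate's pose.

Run:
```python
from h import *
im=cv2.imread('pics/w3.png'); st=sensors.observe(); c=cam('wrist',st)
bt=toplane(c,[(403.4,110.1),(443.9,112.6),(394.1,192.6),(432.1,194.3)],.027)[:,:2]
print('bolts',bt.round(4).tolist(),'mid',bt.mean(0).round(4),'len',np.linalg.norm(bt[0]+bt[1]-bt[2]-bt[3])/2, 'yaw y',yaw(bt[0]+bt[1]-bt[2]-bt[3]),'x',yaw(bt[1]-bt[0]),yaw(bt[3]-bt[2]))
co=toplane(c,[(394.3,93.9),(455,97.2),(438.8,207.9),(383.2,205.7)],.027)[:,:2]
print('corners',co.round(4).tolist(),co.mean(0).round(4),yaw(co[0]+co[1]-co[2]-co[3]),np.linalg.norm(co[1]-co[0]),np.linalg.norm(co[2]-co[3]),np.linalg.norm(co[3]-co[0]),np.linalg.norm(co[2]-co[1]))
K,D,_=c; T=np.array(camera_params('wrist')['tool_from_camera']); ct=(K,D,T)
g=cv2.cvtColor(im,cv2.COLOR_BGR2GRAY).astype(float)
for f in ('w2','w3'):
    g=cv2.GaussianBlur(cv2.cvtColor(cv2.imread(f'pics/{f}.png'),cv2.COLOR_BGR2GRAY).astype(np.float32),(3,3),0)
    for r in (125,150,175,200,225,240):
        d=np.diff(g[r]); L=255+np.argmax(d[255:275]); Rr=366+np.argmin(d[366:382])
        a=toplane(ct,[(L+.5,r),(Rr+.5,r)],.045); b=toplane(ct,[(L+.5,r),(Rr+.5,r)],.040)
        print(f,r,L,Rr,a[:,:2].round(4).tolist(),'w',(a[1]-a[0])[1].round(4),(b[1]-b[0])[1].round(4))
print(tool_delta([*bt.mean(0),.0]).round(4))
```

```text
bolts [[0.5143, -0.2711], [0.5646, -0.257], [0.5442, -0.3754], [0.5943, -0.3608]] mid [ 0.5544 -0.3161] len 0.10820296942985794 yaw y 105.96795052976218 x 15.681928325170873 16.25259536354384
corners [[0.4958, -0.2566], [0.5702, -0.2351], [0.611, -0.3755], [0.537, -0.3974]] [ 0.5535 -0.3162] 106.26570927948478 0.07738685409112217 0.07717118766574557 0.14671760258398103 0.1462544810582198
w2 125 261 374 [[0.0664, -0.0357], [0.0665, 0.0341]] w 0.0698 0.068
w2 150 262 373 [[0.0511, -0.0357], [0.0511, 0.0342]] w 0.0699 0.0681
w2 175 263 372 [[0.0351, -0.0358], [0.0351, 0.0342]] w 0.07 0.0683
w2 200 264 371 [[0.0185, -0.0358], [0.0185, 0.0343]] w 0.0702 0.0684
w2 225 265 370 [[0.0011, -0.0359], [0.0011, 0.0344]] w 0.0703 0.0686
w2 240 266 369 [[-0.0097, -0.0357], [-0.0096, 0.0342]] w 0.0699 0.0682
w3 125 261 375 [[0.0664, -0.0357], [0.0665, 0.0347]] w 0.0704 0.0686
w3 150 262 373 [[0.0511, -0.0357], [0.0511, 0.0342]] w 0.0699 0.0681
w3 175 263 372 [[0.0351, -0.0358], [0.0351, 0.0342]] w 0.07 0.0683
w3 200 261 371 [[0.0185, -0.0378], [0.0185, 0.0343]] w 0.0721 0.0703
w3 225 266 370 [[0.0011, -0.0353], [0.0011, 0.0344]] w 0.0697 0.0679
w3 240 266 370 [[-0.0097, -0.0357], [-0.0096, 0.0349]] w 0.0706 0.0689
[0.0222 0.1313 0.2905]
```

```bash
python3 -m pendant '[[[0.05,0.2,0],[0,0,0.0158]],[[0.048,0.23,0],[0,0,0]],[[0.05,0.25,0],[0,0,0]],[[0,0.2,0],[0,0,0]],[[0,0,0],[0,0,0]],[[0,0,0],[0,0,0]]]'
python3 - <<'E'
from h import *
s=sensors.observe();print(s['eef_pos'],yaw(R.from_quat(s['eef_rot']).as_matrix()[:,1]),s['ft_force'],tool_delta([.5544,-.3161,0]).round(4))
im,c=snap('wrist','w4.png')
s=sensors.observe(); Rm=R.from_quat(s['eef_rot']).as_matrix(); P0=np.array([.5544,-.3161,.080])
for z in (.13,.18): print(z,[proj(c,[*(P0+Rm@[a,b,0])[:2],z])[0].round().tolist() for a,b in ((-.037,.09),(.037,.09),(.037,-.09),(-.037,-.09))])
E
```

```text
t: 7.22
eef_pos: [0.5589, -0.32, 0.2909]
eef_rot: [0.601, 0.799, 0.0, -0.001]
ft_force: [-0.1, -1.2, -4.2]
gripper_width: 0.0154
finger_force: 50.0
[ 0.55886825 -0.31999088  0.29087205] 16.135497396647878 [-0.0766287  -1.21555601 -4.21187454] [ 0.0047 -0.003   0.2909]
0.13 [[402.0, 218.0], [407.0, 147.0], [225.0, 146.0], [230.0, 217.0]]
0.18 [[416.0, 235.0], [423.0, 153.0], [208.0, 152.0], [215.0, 235.0]]
```

View pics/w4.png

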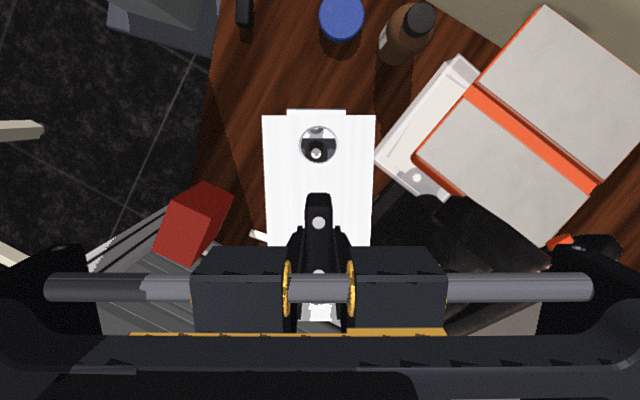

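The hand is over the fixture, with the thick dowel visible in the plate hole at (317,150). The binder corner at (415,157) and the microscope base stand to the right, so I'll triangulate their heights before lowering.

Run:
```python
from h import *
s=sensors.observe(); c4=cam('wrist',s)
s3=dict(s); s3['eef_pos']=np.array([.43762883,-.37991167,.29052936]); s3['eef_rot']=R.from_quat([.582,.813,0,-.002]).as_quat(); c3=cam('wrist',s3)
for n,a,b in (('binder corner',(541,147),(415,157)),('tray corner',(469,146),(376,153))):
    best=min((np.linalg.norm(toplane(c3,a,z)[0]-toplane(c4,b,z)[0]),z) for z in np.arange(0,.25,.005)); print(n,best,toplane(c4,b,best[1]))
P0=np.array([.5544,-.3161,.08]);Rm=R.from_quat(s['eef_rot']).as_matrix()
for a,b in ((-.037,.09),(.037,.09)): print((P0+Rm@[a,b,0])[:2])
# hole centre vs dowel now: plate hole top-face centre tool frame
print('dowel top px',proj(c4,[.5544+.054*np.cos(np.radians(105.97)),-.3161+.054*np.sin(np.radians(105.97)),.063]))
```

```text
binder corner (np.float64(0.0009691090898737713), np.float64(0.105)) [[ 0.64956225 -0.26498383  0.105     ]]
tray corner (np.float64(0.005140610275769306), np.float64(0.0)) [[ 0.62934123 -0.27943926  0.        ]]
[ 0.65112291 -0.32676153]
[ 0.63065389 -0.25564884]
dowel top px [[317.32063914 125.7463198 ]]
```

```bash
python3 -m pendant '[[[0.034,-0.015,0.1],[0,0,0.0009]],[[0,0,0.22],[0,0,0]],[[0,0,0.22],[0,0,0]],[[0,0,0.22],[0,0,0]],[[0,0,0.2],[0,0,0]],[[0,0,0.14],[0,0,0]],[[0,0,0],[0,0,0]],[[0,0,0],[0,0,0]],[[0,0,0],[0,0,0]]]'
python3 - <<'E'
from h import *
im,c=snap('wrist','w5.png'); s=sensors.observe();print(s['eef_pos'],yaw(R.from_quat(s['eef_rot']).as_matrix()[:,1]),s['ft_force'],tool_delta([.5544,-.3161,.08]).round(4))
a=np.radians(105.97); print(proj(c,[.5544+.054*np.cos(a),-.3161+.054*np.sin(a),.063]))
cv2.imwrite('pics/c5.png',cv2.resize(cv2.imread('pics/w5.png')[90:260,230:420],None,fx=3.2,fy=3.2,interpolation=cv2.INTER_CUBIC))
E
```

```text
t: 8.02
eef_pos: [0.5545, -0.3184, 0.1284]
eef_rot: [0.604, 0.797, 0.0, 0.001]
ft_force: [-0.8, 0.2, -3.3]
gripper_width: 0.0153
finger_force: 50.0
[ 0.55466711 -0.31843597  0.12869524] 15.752632801284362 [ 0.65833522 -0.74152442 -3.13025722] [0.0024 0.0003 0.0487]
[[319.59982027 138.92562558]]
```

View pics/c5.png

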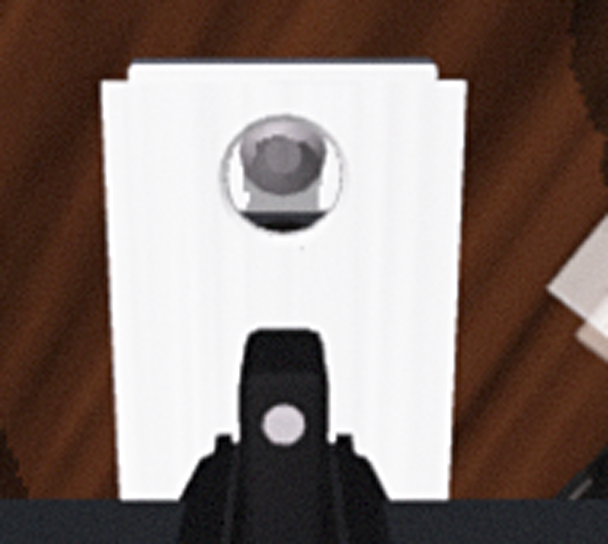

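The dowel tip shows through the hole at px (318.4,138.4), and the hole's rim centre is at (318.4,144.1).

Run:
```python
from h import *
K,D,_=cam('wrist'); ct=(K,D,np.array(camera_params('wrist')['tool_from_camera'])); s=sensors.observe()
print(toplane(ct,(318.4,138.4),s['eef_pos'][2]-.063).round(4),toplane(ct,(318.4,144.1),.045).round(4),s['eef_pos'])
```

```text
[[ 0.0567 -0.0006  0.0657]] [[ 0.0547 -0.0006  0.045 ]] [ 0.55466711 -0.31843597  0.12869524]
```

```bash
python3 -m pendant '[[[0.0147,0,0],[0,0,-0.0012]],[[0,0,0.05],[0,0,0]],[[0,0,0.05],[0,0,0]],[[0,0,0.05],[0,0,0]],[[0,0,0.05],[0,0,0]],[[0,0,0],[0,0,0]],[[0,0,0],[0,0,0]]]'
python3 -m pendant '[[[0,0,0.04],[0,0,0]],[[0,0,0.04],[0,0,0]],[[0,0,0.03],[0,0,0]],[[0,0,0],[0,0,0]],[[0,0,0],[0,0,0]]]'
python3 - <<'E'
from h import *
s=sensors.observe();print(s['eef_pos'],s['ft_force'],tool_delta([.5544,-.3161,.08]).round(4))
E
```

```text
t: 8.65
eef_pos: [0.5535, -0.3156, 0.0958]
eef_rot: [0.602, 0.799, 0.0, -0.001]
ft_force: [-0.2, 0.6, -4.7]
gripper_width: 0.0156
finger_force: 50.0
t: 9.07
eef_pos: [0.5537, -0.3157, 0.08]
eef_rot: [0.602, 0.799, 0.0, -0.0]
ft_force: [-0.9, 0.1, -1.4]
gripper_width: 0.015
finger_force: 49.8
[ 0.55367995 -0.31569098  0.07996674] [-0.91415074  0.08083287 -1.40584738] [-0.0006  0.0006 -0.    ]
```

```bash
python3 -m pendant '[[[0,0,0.012],[0,0,0]],[[0,0,0.012],[0,0,0]],[[0,0,0],[0,0,0]]]'
python3 -m pendant '[[[0,0,0],[0,0,0]],[[0,0,0],[0,0,0]],[[0,0,0],[0,0,0]],[[0,0,0],[0,0,0]],[[0,0,0],[0,0,0]]]' 0.4
python3 - <<'E'
from h import *
im,c=snap('wrist','w6.png'); s=sensors.observe();print(s['eef_pos'],s['gripper_width'])
cv2.imwrite('pics/c6.png',cv2.resize(cv2.imread('pics/w6.png')[90:260,230:420],None,fx=3.2,fy=3.2,interpolation=cv2.INTER_CUBIC))
g=cv2.GaussianBlur(cv2.cvtColor(cv2.imread('pics/w6.png'),cv2.COLOR_BGR2GRAY).astype(np.float32),(3,3),0)
for r in (130,150,170,190,210,230,240):
    d=np.diff(g[r]); L=245+np.argmax(d[245:300]); Rr=345+np.argmin(d[345:395]); P=toplane(c,[(L+.5,r),(Rr+.5,r)],.035)
    print(r,L,Rr,np.linalg.norm(P[1]-P[0]).round(4),P[0][:2].round(4),P[1][:2].round(4))
E
```

```text
t: 9.32
eef_pos: [0.5537, -0.3157, 0.0798]
eef_rot: [0.602, 0.799, -0.0, 0.001]
ft_force: [-10.7, 6.7, 31.9]
gripper_width: 0.0156
finger_force: 49.8
t: 9.73
eef_pos: [0.5537, -0.3157, 0.0762]
eef_rot: [0.602, 0.799, 0.0, -0.0]
ft_force: [0.5, -0.4, 0.6]
gripper_width: 0.0427
finger_force: 0.0
[ 0.55366379 -0.31568605  0.07618891] 0.04703206017550788
130 258 378 0.073 [ 0.5006 -0.2647] [ 0.5708 -0.2446]
150 259 377 0.0729 [ 0.504  -0.2764] [ 0.5741 -0.2562]
170 262 375 0.0709 [ 0.5087 -0.288 ] [ 0.5769 -0.2684]
190 263 374 0.0708 [ 0.5123 -0.3004] [ 0.5804 -0.2808]
210 264 372 0.0701 [ 0.5161 -0.3132] [ 0.5834 -0.2939]
230 279 356 0.0508 [ 0.5288 -0.3239] [ 0.5776 -0.3099]
240 280 356 0.0506 [ 0.5312 -0.3306] [ 0.5798 -0.3166]
```

```bash
python3 -m pendant '[[[0,0,-0.1],[0,0,0]],[[0,0,-0.2],[0,0,0]],[[0,0,-0.25],[0,0,0]],[[0,0,-0.25],[0,0,0]],[[0,0,-0.25],[0,0,0]],[[0,-0.15,-0.1],[0,0,0]],[[0,-0.2,0],[0,0,0]],[[-0.0,-0.2,0],[0,0,0]],[[0,0,0],[0,0,0]],[[0,0,0],[0,0,0]]]' 0.5
python3 - <<'E'
from h import *
im,c=snap('wrist','w7.png'); s=sensors.observe();print(s['eef_pos'])
g=im.min(2); q=proj(c,[.5544,-.3161,.035])[0]; print(q)
x0,y0=int(q[0]-110),int(q[1]-120); m=np.zeros((400,640),np.uint8); m[max(y0,0):y0+240,x0:x0+220]=g[max(y0,0):y0+240,x0:x0+220]>150
n,l,st,_=cv2.connectedComponentsWithStats(m); k=1+np.argmax(st[1:,4]); ys,xs=np.nonzero(l==k); P=toplane(c,np.c_[xs,ys],.035)[:,:2]
print(cv2.minAreaRect((P*1000).astype(np.float32)))
cv2.imwrite('pics/c7.png',cv2.resize(im[max(y0,0):y0+240,x0:x0+220,::-1],None,fx=2.4,fy=2.4,interpolation=cv2.INTER_CUBIC))
E
```

```text
t: 10.62
eef_pos: [0.4735, -0.3389, 0.2493]
eef_rot: [0.603, 0.798, 0.0, 0.0]
ft_force: [0.5, 0.1, -0.5]
gripper_width: 0.0477
finger_force: 0.0
[ 0.47436723 -0.33871674  0.24917058]
[389.62215136 177.55266324]
((551.212158203125, -316.28302001953125), (76.4873046875, 147.0685272216797), 15.80868911743164)
```

View pics/c7.png

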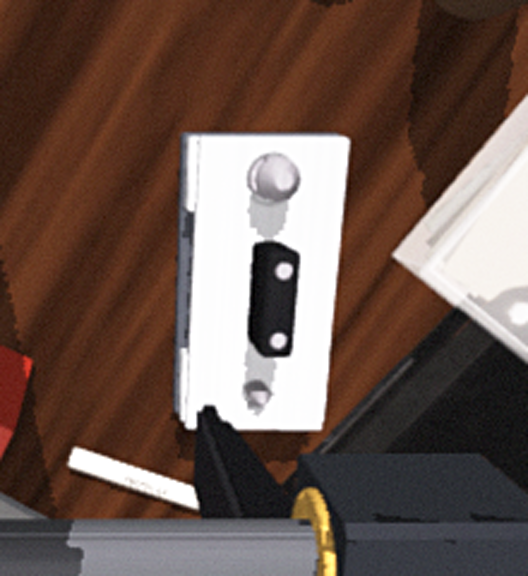

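The cover sits square and flat on both dowels: the thick one shows at crop (272,178) and the thin one at (257,393). Next I'll move over the clip.

```bash
python3 -m pendant '[[[0.22,-0.0156,0],[0,0,0]],[[0.223,-0.0156,0],[0,0,0]],[[0.223,-0.0156,0.067],[0,0,0]],[[0.223,-0.0156,0.067],[0,0,0]],[[0.223,-0.0156,0.067],[0,0,0]],[[0.223,-0.0156,0.067],[0,0,0]],[[0,0,0.067],[0,0,0.028]],[[0,0,0],[0,0,0]],[[0,0,0],[0,0,0]]]' 0.4
python3 - <<'E'
from h import *
im,c=snap('wrist','w8.png'); s=sensors.observe();print(s['eef_pos'],yaw(R.from_quat(s['eef_rot']).as_matrix()[:,1]))
for n in ('clip_grip','clip_bow'):
    for o in models.outline_of(n,'wrist')[:2]: print(n,o['confidence'],np.round(o['box']))
E
```

```text
t: 11.42
eef_pos: [0.4067, -0.1497, 0.1988]
eef_rot: [0.635, 0.772, 0.0, -0.0]
ft_force: [0.5, -0.4, 0.2]
gripper_width: 0.0571
finger_force: 0.0
[ 0.4067811  -0.150163    0.19900687] 11.116461513196995
clip_grip 0.69 [321. 144.  29. 120.]
clip_bow 0.93 [315. 136.  15.  77.]
```

View pics/w8.png

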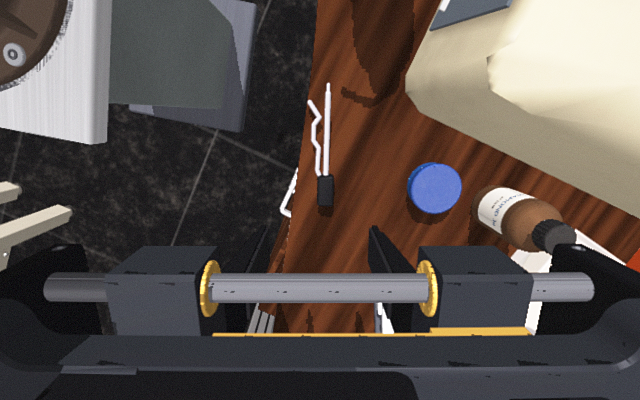

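The clip lies with its leg tip at (329,83) and the leg at columns 326–329. Its grip block is at (325,190), the bow is on the left with its flare at (310,101), and the tin is at (434,188). I'll fit the leg line.

```bash
cat > clip.py <<'E'
from h import *
import sys
st=sensors.observe(); im=get_image('wrist'); c=cam('wrist',st); cv2.imwrite('pics/l.png',im[:,:,::-1])
g=im.min(2).astype(float); P=[]
for r in range(76,176):
    row=g[r,322:336]; 
    if row.max()>120:
        w=np.clip(row-90,0,None); P.append((322+(w*np.arange(14)).sum()/w.sum(),r))
P=np.array(P); print(P[0],P[-1],len(P))
W=toplane(c,P,.010)[:,:2]; vx,vy,x0,y0=cv2.fitLine(W.astype(np.float32),cv2.DIST_HUBER,0,.001,.001).ravel()
d=np.array([vx,vy]); d*=np.sign(d@(W[0]-W[-1])); p0=np.array([x0,y0])
tip=p0+d*((W[0]-p0)@d); base=p0+d*((W[-1]-p0)@d); print('yaw leg',yaw(d),'tip',tip,'base',base,'len',np.linalg.norm(tip-base),'res',np.abs((W-p0)@[-d[1],d[0]]).max())
G=tip-.113*d; print('grip from tip',G,'from base',base-.017*d)
m=(im[165:215,308:345].max(2)<45).astype(np.uint8); n,l,s,cen=cv2.connectedComponentsWithStats(m); k=1+np.argmax(s[1:,4]); ys,xs=np.nonzero(l==k)
px=np.c_[xs+308,ys+165]; print('dark',px.min(0),px.max(0)); Q=toplane(c,px,.02)[:,:2]; t=(Q-p0)@d; u=(Q-p0)@[-d[1],d[0]]; print('dark ext along',t.min()-(tip-p0)@d,t.max()-(tip-p0)@d,'across',u.min(),u.max())
print('delta',tool_delta([*G,0],st).round(4),'tool yaw y',yaw(R.from_quat(st['eef_rot']).as_matrix()[:,1]),st['eef_pos'])
E
python3 clip.py
```

```text
[327.66143498  82.        ] [325.28679245 174.        ] 93
yaw leg 99.82052 tip [ 0.39551172 -0.04625688] base [ 0.41185191 -0.14065493] len 0.09580184028541593 res 0.00025905821302142174
grip from tip [ 0.41478527 -0.15760108] from base [ 0.41475147 -0.15740583]
dark [317 174] [334 214]
dark ext along -0.13888201928563793 -0.09400802287168314 across -0.00993281888794768 0.008635174440794988
delta [-0.0085  0.0066  0.1991] tool yaw y 11.023647156895445 [ 0.40651219 -0.15050663  0.1990867 ]
```

```bash
python3 -m pendant '[[[-0.057,0.046,0.1],[0,0,0.0067]],[[0,0,0.2],[0,0,0]],[[0,0,0.2],[0,0,0]],[[0,0,0.2],[0,0,0]],[[0,0,0.2],[0,0,0]],[[0,0,0.2],[0,0,0]],[[0,0,0.09],[0,0,0]],[[0,0,0],[0,0,0]],[[0,0,0],[0,0,0]],[[0,0,0],[0,0,0]]]'
python3 - <<'E'
from h import *
s=sensors.observe();print(s['eef_pos'],yaw(R.from_quat(s['eef_rot']).as_matrix()[:,1]),tool_delta([.4148,-.1575,.02]).round(4),s['ft_force'])
E
```

```text
t: 12.45
eef_pos: [0.4147, -0.1574, 0.0211]
eef_rot: [0.645, 0.765, 0.0, 0.001]
ft_force: [0.1, 0.4, 0.3]
gripper_width: 0.0574
finger_force: 0.0
[ 0.41465175 -0.15738364  0.02109149] 9.739736217981593 [-0.0001  0.0001  0.0011] [0.05961295 0.37647506 0.28693902]
```

```bash
python3 -m pendant '[[[0,0,0],[0,0,0]],[[0,0,0],[0,0,0]],[[0,0,0],[0,0,0]],[[0,0,0],[0,0,0]],[[0,0,0],[0,0,0]],[[0,0,0],[0,0,0]],[[0,0,0],[0,0,0]],[[0,0,0],[0,0,0]],[[0,0,0],[0,0,0]],[[0,0,0],[0,0,0]],[[0,0,0],[0,0,0]],[[0,0,0],[0,0,0]]]' 1 50
python3 -m pendant '[[[0,0,-0.1],[0,0,0]],[[0,0,-0.2],[0,0,0]],[[0,0,-0.25],[0,0,0]],[[0,0,-0.25],[0,0,0]],[[0,0,-0.2],[0,0,0]],[[0,0,-0.1],[0,0,0]],[[0,0,0],[0,0,0]],[[0,0,0],[0,0,0]]]'
python3 - <<'E'
from h import *
st=sensors.observe(); im=get_image('wrist'); cv2.imwrite('pics/l.png',im[:,:,::-1])
K,D,_=cam('wrist'); ct=(K,D,np.array(camera_params('wrist')['tool_from_camera']))
print(st['eef_pos'],st['gripper_width'],proj(ct,[[.113,0,.011],[.1,0,.011],[.02,0,.011]]))
g=im.min(2).astype(int)
for r in range(20,230,10):
    x=g[r,290:350]; print(r, x.max(), 290+np.flatnonzero(x>150)[[0,-1]] if (x>150).any() else '')
E
```

```text
t: 13.45
eef_pos: [0.4142, -0.1569, 0.0204]
eef_rot: [0.645, 0.765, 0.0, 0.0]
ft_force: [0.3, 1.2, 5.3]
gripper_width: 0.0176
finger_force: 50.0
t: 14.12
eef_pos: [0.414, -0.1568, 0.1853]
eef_rot: [0.645, 0.765, 0.0, 0.0]
ft_force: [1.0, 0.2, -0.5]
gripper_width: 0.018
finger_force: 50.0
[ 0.41398817 -0.15682496  0.18534249] 0.018009399895053742 [[319.73470545  27.72704171]
 [319.69039925  56.8724855 ]
 [319.444828   213.42178518]]
20 41 
30 255 [316 321]
40 247 [315 321]
50 254 [313 323]
60 244 [313 323]
70 246 [313 323]
80 244 [290 323]
90 247 [290 323]
100 246 [294 323]
110 252 [292 323]
120 244 [290 323]
130 244 [290 323]
140 245 [290 323]
150 244 [290 323]
160 245 [292 323]
170 255 [298 323]
180 246 [298 323]
190 246 [297 323]
200 246 [297 323]
210 247 [297 323]
220 255 [301 321]
```

```bash
python3 -m pendant '[[[-0.236,-0.053,0],[0,0,0]],[[-0.236,-0.053,0],[0,0,0]],[[-0.236,-0.053,0],[0,0,0]],[[-0.236,-0.053,0],[0,0,0]],[[0,0,0],[0,0,0.0388]],[[0,0,0],[0,0,0.0388]],[[0,0,0],[0,0,0.0388]],[[0,0,0],[0,0,0.0388]],[[0,0,0],[0,0,0.0388]],[[0,0,0],[0,0,0.0388]],[[0,0,0],[0,0,0.0388]],[[0,0,0],[0,0,0.0388]],[[0,0,0],[0,0,0.0388]],[[0,0,0],[0,0,0.0388]],[[0,0,0],[0,0,0.0388]],[[0,0,0],[0,0,0.0388]],[[0,0,0],[0,0,0]],[[0,0,0],[0,0,0]],[[0,0,0],[0,0,0]]]'
cat > dow.py <<'E'
from h import *
st=sensors.observe(); im=get_image('wrist'); c=cam('wrist',st); cv2.imwrite('pics/d.png',im[:,:,::-1])
H=np.array([.5393,-.264]); print(st['eef_pos'],st['joint_pos'].round(2),'tool y yaw',yaw(R.from_quat(st['eef_rot']).as_matrix()[:,1]),'delta hole',tool_delta([*H,.042],st).round(4))
print('dowel top px',proj(c,[*H,.063]),'base',proj(c,[*H,.035]), 'r px',np.linalg.norm(proj(c,[H[0]+.01,H[1],.054])-proj(c,[*H,.054])))
E
python3 dow.py
python3 - <<'E'
from h import *
im=cv2.imread('pics/top0.png'); c=cam('top'); b,g,r=[im[...,i].astype(int) for i in range(3)]
m=((r>110)&(g<90)&(b<90)); m[:,:385]=0;m[:,430:]=0;m[:205]=0;m[245:]=0
ys,xs=np.nonzero(m); P=toplane(c,np.c_[xs,ys],.106); print('box',P.min(0),P.max(0),len(xs))
print(cv2.boxPoints(cv2.minAreaRect((P[:,:2]*1000).astype(np.float32))).round())
im=cv2.imread('pics/d.png'); g=im.min(2)
q=proj(cam('wrist'),[.5393,-.264,.063])[0]; x,y=int(q[0]),int(q[1])
print(x,y); print(g[max(0,y-30):y+40:3,x-30:x+31:3])
E
```

```text
t: 15.75
eef_pos: [0.4065, -0.3016, 0.1842]
eef_rot: [0.99, 0.141, -0.001, -0.001]
ft_force: [0.1, 0.7, -1.5]
gripper_width: 0.0177
finger_force: 50.0
[ 0.40649174 -0.30162774  0.18424543] [-0.77  0.38  1.9   0.    0.87  0.52] tool y yaw -73.83580003957876 delta hole [0.1382 0.0011 0.1421]
dowel top px [[320.20875126  27.79490146]] base [[320.0632588   36.04765893]] r px 13.31944649276474
box [ 0.38929562 -0.46192293  0.106     ] [ 0.4885096  -0.33896088  0.106     ] 134
[[ 367. -439.]
 [ 434. -468.]
 [ 489. -341.]
 [ 421. -312.]]
319 28
[[ 19  25  19 136 246 245 246 244 246 245 246 245 246 246 246 245 245 246
  247 245 246]
 [ 24  25  21 140 247 247 246 247 247 246 246 246 245 246 246 246 248 245
  246 246 246]
 [ 21  20  25 135 249 248 248 248 248 248 248 248 248 248 247 248 248 249
  248 248 249]
 [ 18  21  15 130 246 245 245 246 245 245 246 244 246 246 246 246 246 246
  246 247 248]
 [ 26  20  17 139 248 248 248 248 248 247 247 248 247 248 247 247 247 247
  247 247 247]
 [ 19  17  25 137 248 248 248 248 249 247 248 248 248 249 248 247 248 249
  248 247 249]
 [ 22  20  13 139 246 
[... 791 characters left out ...]
5 114 248 247 250 127 207 230 196  97 110 116 150 179 176 175
  180 177 254]
 [ 26  24  19 123 250 250 249 245 130 191 167 114 146 154 167 180 183 179
  190 229 251]
 [ 28  28  27 119 249 248 247 248 198 242 200 131 242 249 250 251 253 250
  249 249 249]
 [ 26  27  28 112 247 245 246 247 200 241 202 131 241 246 245 245 247 245
  245 245 246]
 [ 29  23  22 113 249 248 247 248 200 243 200 132 244 248 246 247 247 246
  246 247 246]
 [ 17  17  21 115 250 249 249 249 194 242 200 135 244 249 249 249 249 249
  249 249 250]
 [ 21  23  24 109 249 248 248 250 199 244 199 130 244 248 249 249 249 249
  249 249 249]
 [ 22  17  25 114 250 248 248 250 195 245 201 132 244 249 248 248 248 249
  249 248 249]]
```

Run:
```python
from h import *
def red(f,c,zs,roi):
    im=cv2.imread(f); b,g,r=[im[...,i].astype(int) for i in range(3)]
    m=((r>90)&(r>2.2*g)&(r>2.2*b)).astype(np.uint8); k=np.zeros_like(m); k[roi[0]:roi[1],roi[2]:roi[3]]=1; m*=k
    n,l,s,_=cv2.connectedComponentsWithStats(m); k=1+np.argmax(s[1:,4]); cn=cv2.findContours((l==k).astype(np.uint8),0,1)[0][0]
    ap=cv2.approxPolyDP(cv2.convexHull(cn),2,True).reshape(-1,2); print(f,s[k]); 
    for z in zs: print(z,[(tuple(p),tuple(toplane(c,p,z)[0][:2].round(3))) for p in ap])
s=sensors.observe()
red('pics/top0.png',cam('top'),(.106,),(205,245,385,430))
s4=dict(s); s4['eef_pos']=np.array([.5589,-.32,.2909]); s4['eef_rot']=R.from_quat([.601,.799,0,-.001]).as_quat()
red('pics/w4.png',cam('wrist',s4),(.106,),(170,270,140,245))
```

```text
pics/top0.png [392 214  10  15  93]
0.106 [((np.int32(400), np.int32(214)), (np.float64(0.454), np.float64(-0.397))), ((np.int32(399), np.int32(225)), (np.float64(0.412), np.float64(-0.392))), ((np.int32(392), np.int32(228)), (np.float64(0.401), np.float64(-0.365))), ((np.int32(393), np.int32(217)), (np.float64(0.443), np.float64(-0.37)))]
pics/w4.png [ 151  182   83   85 3392]
0.106 [((np.int32(233), np.int32(196)), (np.float64(0.472), np.float64(-0.362))), ((np.int32(228), np.int32(208)), (np.float64(0.469), np.float64(-0.377))), ((np.int32(190), np.int32(266)), (np.float64(0.441), np.float64(-0.46))), ((np.int32(151), np.int32(250)), (np.float64(0.393), np.float64(-0.452))), ((np.int32(171), np.int32(199)), (np.float64(0.406), np.float64(-0.384))), ((np.int32(202), np.int32(182)), (np.float64(0.436), np.float64(-0.356)))]
```

```bash
python3 -m pendant '[[[0,0.009,0.1],[0,0,0.001]],[[0,0,0.2],[0,0,0]],[[0,0,0.2],[0,0,0]],[[0,0,0.2],[0,0,0]],[[0,0,0.12],[0,0,0]],[[0,0,0.058],[0,0,0]],[[0,0,0],[0,0,0]],[[0,0,0],[0,0,0]],[[0,0,0],[0,0,0]]]'; python3 dow.py
python3 - <<'E'
from h import *
g=cv2.imread('pics/d.png').min(2); print(g[0:60:4,283:356:3])
E
```

```text
t: 16.55
eef_pos: [0.4076, -0.3035, 0.0546]
eef_rot: [0.991, 0.137, 0.001, 0.001]
ft_force: [1.0, -0.5, 0.3]
gripper_width: 0.0177
finger_force: 50.0
[ 0.40755304 -0.3035023   0.05462155] [-0.77  0.59  2.    0.    0.55  0.52] tool y yaw -74.2093409015998 delta hole [ 0.1375 -0.0022  0.0127]
dowel top px [[314.26964613 -54.02745681]] base [[314.86980077 -24.85711619]] r px 26.614041920146096
[[245 244 244 244 245 245 201 154 103  79  86  85  85  84 117 229 245 244
  246 179 173 167 162 246 246]
 [243 242 242 243 242 243 242 245 238 204 198 197 210 229 245 242 242 242
  243 243 244 243 244 242 244]
 [241 240 240 240 239 239 240 241 240 240 240 240 240 241 239 240 240 240
  241 241 242 240 240 241 241]
 [241 240 239 239 240 241 240 240 239 240 238 240 241 240 241 240 241 240
  240 240 242 241 241 241 241]
 [245 243 243 245 244 245 244 244 244 244 242 244 245 244 243 244 245 244
  244 243 244 244 243 244 245]
 [245 246 244 243 243 245 243 245 244 245 243 245 243 244 243 245 243 243
  244 242 244 243 244 242 244]
 [245 244 244 244 244 245 244 244 244 244 245 244 244 245 244 245 244 245
  
[... 169 characters left out ...]
43 244 244 209 180 193 244 243 245 245
  244 243 244 244 243 244 243]
 [243 243 242 241 243 242 243 243 243 243 244 211 180 182 243 244 152 160
  157 202 241 242 241 243 241]
 [244 241 244 243 243 243 243 243 245 244 244 210 181 185 244 240 166 163
  164 248 244 244 244 242 243]
 [242 244 243 242 241 243 241 242 243 242 245 210 183 184 242 243 245 159
  160 179 244 242 242 240 241]
 [245 245 245 244 245 245 245 244 245 244 244 167 149 119 249 244 240 166
  171 167 251 246 245 245 246]
 [255 255 255 255 254 253 253 253 253 252 192 238 190 125 236 249 169 168
  170 169 255 250 249 249 248]
 [188 191 253 254 254 254 255 255 205 187 184 238 188 125 202 215 218 210
  178 180 140 107  95 103 100]]
```

```bash
python3 -m pendant '[[[0,-0.010,0.0],[0,0,-0.001]],[[0,0,0],[0,0,0]],[[0,0,0],[0,0,0]],[[0,0,0],[0,0,0]],[[0,0,0],[0,0,0]],[[0,0,0],[0,0,0]]]'; python3 dow.py
python3 - <<'E'
from h import *
g=cv2.imread('pics/d.png').min(2); print(g[0,295:336]); print(g[2,295:336]); print(g[40,308:330])
E
```

```text
t: 17.1
eef_pos: [0.4067, -0.3017, 0.0536]
eef_rot: [0.99, 0.139, 0.0, 0.0]
ft_force: [-1.3, 0.0, -1.7]
gripper_width: 0.0173
finger_force: 50.0
[ 0.40673519 -0.30170645  0.05363034] [-0.77  0.59  2.01  0.    0.55  0.52] tool y yaw -74.06392493670792 delta hole [1.378e-01 1.000e-04 1.160e-02]
dowel top px [[319.99612297 -56.24655652]] base [[319.67002928 -26.53026778]] r px 26.88739370222691
[243 243 243 244 243 244 244 244 243 244 243 246 234 197 175 172 170 143
 120 104 101  92  82  80  81  75  82  76  82  85  83  94 108 110 161 221
 221 226 233 243 245]
[242 243 243 242 243 243 241 243 243 242 243 243 244 245 245 245 237 210
 191 190 185 190 186 187 194 195 198 201 204 203 211 212 219 231 236 241
 246 244 244 243 243]
[242 243 243 242 244 245 242 205 206 234 208 184 147 113 187 251 245 243
 245 242 168 160]
```

```bash
python3 -m pendant '[[[0.02,0,0.008],[0,0,0]],[[0.05,0,0],[0,0,0]],[[0.05,0,0],[0,0,0]],[[0.05,0,0],[0,0,0]],[[0.03,0,0],[0,0,0]],[[0,0,0],[0,0,0]],[[0,0,0],[0,0,0]],[[0,0,0],[0,0,0]]]'; python3 dow.py
python3 - <<'E'
from h import *
g=cv2.imread('pics/d.png').min(2); 
for r in range(0,72,6): print(r,g[r,288:352:2])
s=sensors.observe(); print(s['ft_force'],s['wrist_torque'])
E
```

```text
t: 17.82
eef_pos: [0.4354, -0.2933, 0.0523]
eef_rot: [0.99, 0.139, -0.0, -0.0]
ft_force: [-0.2, 0.2, -1.0]
gripper_width: 0.0174
finger_force: 50.0
[ 0.43543161 -0.29329876  0.05227819] [-0.72  0.61  1.96  0.    0.57  0.57] tool y yaw -74.05841283515791 delta hole [0.1079 0.0004 0.0103]
dowel top px [[320.39475061  24.78478108]] base [[320.03345829  39.83870919]] r px 24.88441486967805
0 [244 245 244 244 244 245 244 245 244 246 245 245 245 244 245 245 246 245
 244 245 245 244 245 245 244 244 245 246 245 245 244 245]
6 [241 242 242 242 242 240 241 241 242 240 241 242 241 242 242 243 243 241
 241 241 241 241 241 242 241 241 241 241 242 241 241 241]
12 [243 244 244 244 243 243 244 245 244 246 145 132 120 123 115 108  97  93
  93  82  76  81 225 246 244 243 245 243 243 242 244 243]
18 [245 244 243 244 243 244 246 189 146 153 164 157 149 159 190 205 206 192
 156  83  84  89  79  75 108 243 247 246 244 245 245 243]
24 [244 243 242 244 244 249 167 173 174 170 173 178 205 207 204 206 203 201
 203 206 179  86  95  91  90  88 115 157 169 171 167 168]
30 [244 245 246 246 242 167 173 185 179 191
[... 270 characters left out ...]
69 171 174 171 163 154 150 132
 125 116 110 103 103 100 105  91 150 145 123 134 166 167]
48 [245 244 245 246 215 153 134 156 166 161 168 163 154 150 146 141 135 119
 116 112 108  99  99 103  95 105 170 143 123 161 171 170]
54 [243 245 243 243 245 219 146 123 203 177 145 149 143 136 135 132 123 116
 111 105 103  93 108 126 120 165 134 123 167 171 166 161]
60 [244 245 246 245 247 246 248 240 168 151 114 172 174 211 247 207 173 110
  97 130 121  86 121 152 122 132 171 170 171 169 172 171]
66 [242 243 242 244 243 243 243 243 243 243 245 240 183 204 239 205 176 120
 115 214 127 152 165 167 165 242 248 245 245 245 245 247]
[ 0.19210991  0.10904962 -0.36366508] [-0.01873673  0.16208722 -0.04382268]
```

```bash
python3 -m pendant '[[[0.03,0.002,0],[0,0,0]],[[0.04,0,0],[0,0,0]],[[0.04,0,0],[0,0,0]],[[0.04,0,0],[0,0,0]],[[0.017,0,0],[0,0,0]],[[0,0,0],[0,0,0]],[[0,0,0],[0,0,0]]]'; python3 dow.py
python3 -m pendant '[[[0.03,0,0],[0,0,0]],[[0.03,0,0],[0,0,0]],[[0.03,0,0],[0,0,0]],[[0.03,0,0],[0,0,0]],[[0.019,0,0],[0,0,0]],[[0,0,0],[0,0,0]],[[0,0,0],[0,0,0]],[[0,0,0],[0,0,0]]]'; python3 dow.py
```

```text
t: 18.45
eef_pos: [0.4598, -0.2864, 0.0522]
eef_rot: [0.99, 0.139, -0.0, -0.0]
ft_force: [-1.0, 2.8, -0.5]
gripper_width: 0.0173
finger_force: 50.0
[ 0.45984641 -0.28639273  0.05220922] [-0.68  0.62  1.92  0.    0.6   0.61] tool y yaw -74.03191943548572 delta hole [0.0825 0.0003 0.0102]
dowel top px [[320.20185558  88.88446084]] base [[319.89583414  92.9128595 ]] r px 23.02777203692562
t: 19.17
eef_pos: [0.4797, -0.2812, 0.0523]
eef_rot: [0.99, 0.139, 0.0, 0.0]
ft_force: [0.2, 0.7, -0.1]
gripper_width: 0.0173
finger_force: 50.0
[ 0.47974793 -0.28118711  0.05234271] [-0.65  0.63  1.89  0.    0.62  0.64] tool y yaw -74.06996853384003 delta hole [ 0.062  -0.0002  0.0103]
dowel top px [[318.98265312 136.92310818]] base [[318.84967949 133.19245802]] r px 21.575462574943224
```

Run:
```python
from h import *
K,D,_=cam('wrist'); ct=(K,D,np.array(camera_params('wrist')['tool_from_camera']))
g=cv2.imread('pics/d.png').min(2); a=cv2.imread('pics/l.png').min(2)
for r in range(16,60,4): print(r,g[r,306:332:2],'| lifted',a[r,306:332:2])
# compare bow region outlines: rows 100..220, cols 280..325 in both images
for r in (90,100,170,180,190,200,210,220): print(r,g[r,284:330:3],'|',a[r,284:330:3])
```

```text
16 [22 18 23 23 31 20 22 27 22 23 23 24 29] | lifted [34 37 36 38 36 35 35 26 29 26 28 21 29]
20 [21 27 23 18 15 22 17 26 25 19 18 21 26] | lifted [36 28 36 36 30 34 32 23 27 22 30 32 31]
24 [17 18 21 15 24 11 17 22 27 17 20 24 29] | lifted [33 34 36 32 33 35 30 23 23 25 27 34 32]
28 [  8  20  15  11  15  45 114  42  18  19  21  24  25] | lifted [ 34  30  35  35  26  78 248 153  18  30  32  37  33]
32 [  9  10  14   3  60 220 208 152  60  14  15  12  17] | lifted [ 35  35  31  27  72 243 246 226 110  31  30  40  32]
36 [ 24  14  17  17  60 224 213 149  72  13  16  15  16] | lifted [ 31  32  29  24  77 242 247 229 104  36  32  36  30]
40 [  9  21  14  11  55 221 211 150  63  14   9  19  15] | lifted [ 32  33  28  24  74 242 247 227 105  26  35  29  34]
44 [ 21  12  15  22  60 218 212 154  68  12  23  16  13] | lifted [ 27  31  25  25  71 242 246 226 109  29  30  29  31]
48 [ 17  16  16  12 143 176 164 145  88  14   6  13  11] | lifted [ 25  26  27  22 222 249 251 244 222  37  33  31  29]
52 [ 16  15   7  94 211 238 207 172 131  89  10  11  20] | lifted [ 33  25  19 109 239 239 247 234
[... 544 characters left out ...]
1  36  34]
180 [142 242 241 242 242 219 193 105 163 159 204 225 171 104 164 161] | [ 49 104  29  33  35 242 241 195  31  31 234 246 232 155  20  20]
190 [104 243 241 242 242 167 117 105 250 158  83 112 122 105 158 157] | [255 254  31  35  55 243 237 173  38  35 239 246 234 156  18  17]
200 [ 16   3  17  24  59 102 194  96  26  27  89 108 122  92  22  19] | [119  34  43  34  86 245 237 151  31  24 237 245 233 153  26  28]
210 [ 14  23  11  19  99 106 128  91  12  15  94 110 124  92  17  25] | [235  28  39  42 121 245 233 155  24  19 235 246 232 154  21  26]
220 [ 23  21  24  23  16  28 106 120  66   4  55 112 123  59   9   1] | [ 62  44  39  36  39  29 239 251 154  22 169 255 242 108  23  35]
```

```bash
python3 -m pendant '[[[0,0,0],[0,0,0]],[[0,0,0],[0,0,0]],[[0,0,0],[0,0,0]],[[0,0,0],[0,0,0]],[[0,0,0],[0,0,0]],[[0,0,0],[0,0,0]]]' 0.5
python3 -m pendant '[[[0,0,-0.05],[0,0,0]],[[0,0,-0.1],[0,0,0]],[[0,0,-0.2],[0,0,0]],[[0,0,-0.25],[0,0,0]],[[0,0,-0.25],[0,0,0]],[[0,0,-0.1],[0,0,0]],[[0,0,0],[0,0,0]],[[0,0,0],[0,0,0]]]'; python3 dow.py
python3 - <<'E'
from h import *
st=sensors.observe(); c=cam('wrist',st); im=cv2.imread('pics/d.png'); g=im.min(2)
a=np.array([np.cos(np.radians(16)),np.sin(np.radians(16))]); H=np.array([.5393,-.264])
tip=proj(c,[*(H+.051*a),.042])[0]; gr=proj(c,[*(H-.062*a),.052])[0]; print('pred tip',tip,'grip top',gr)
x,y=tip.astype(int); 
for r in range(y-12,y+16,3): print(r,g[r,x-12:x+13:2])
x,y=gr.astype(int); m=(im[y-40:y+40,x-40:x+40].max(2)<45).astype(np.uint8); n,l,s,ce=cv2.connectedComponentsWithStats(m); k=1+np.argmax(s[1:,4]); print('dark',s[k],ce[k]+[x-40,y-40])
for o in models.outline_of('clip_grip','wrist')[:1]: print(o['confidence'],np.round(o['box'],1))
E
```

```text
t: 19.72
eef_pos: [0.4797, -0.2812, 0.0524]
eef_rot: [0.99, 0.139, 0.0, -0.0]
ft_force: [0.3, 0.5, -0.0]
gripper_width: 0.0466
finger_force: 0.0
t: 20.38
eef_pos: [0.4798, -0.2811, 0.1958]
eef_rot: [0.99, 0.139, 0.001, 0.001]
ft_force: [-0.0, 0.2, -0.7]
gripper_width: 0.0474
finger_force: 0.0
[ 0.47977404 -0.28113546  0.19580921] [-0.65  0.43  1.77  0.    0.94  0.64] tool y yaw -74.06425536472187 delta hole [ 0.0618 -0.0004  0.1539]
dowel top px [[318.41357128 125.58871913]] base [[318.34932751 124.55921643]] r px 11.263501550798933
pred tip [319.01640197  66.82251362] grip top [319.04353015 190.48729843]
54 [26 35 34 36 34 42 30 45 39 39 33 37 31]
57 [25 30 34 33 36 29 36 45 42 46 36 35 35]
60 [27 23 28 28 36 28 31 35 35 30 38 34 38]
63 [16 30 22 29 32 29 34 21 30 34 34 42 41]
66 [18 18 21 27 26 18 26 30 30 33 36 31 32]
69 [24 22 28 24 16 60 16 26 30 21 25 40 35]
72 [ 28  25  33  20 140 255 143  13  25  29  30  27  28]
75 [ 21  30  22  18 140 255 146  11  18  18  25  21  29]
78 [ 23  23  18  15 144 255 147  19  30  27  21  27  21]
81 [ 27  27  28  27 235 240 186  50  25  27  25  26  21]
dark [ 31  20  18  36 160] [321.53125 181.60625]
0.61 [310.  135.6  37.7 132.7]
```

Run:
```python
from h import *
print(ctrl.job_done())
```

```text
the job is handed in; nothing more can be done
None
```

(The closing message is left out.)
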